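# Turn the mirrored stove brackets in the kit board

## Robot

A 6-joint arm with a two-finger parallel gripper is mounted at the origin on the work surface. World frame = base frame: x ahead of the robot, y to its left, z up, the work surface at z = 0. Lengths are in m, angles in degrees, forces in N, time in s.
With the tool pointing down it reaches from about 0.3 to 0.75 m from the base axis. Payload 8.5 kg.
Tool frame: the origin (TCP) lies midway between the tips of the shut fingers; the grasp point (between the pads) lies 19 mm behind it; z points along the fingers, y is the direction in which the jaws open and shut (so a half turn about z gives the same grasp; the last joint's range is limited). The gripper opens to 85 mm and grips with 20 to 120 N. Pads are 22 mm wide; open, the fingers measure 114 mm over their backs; the gripper's body (76 mm by 85 mm) begins 54 mm behind the grasp point. The pads swing forward as they close: fully open they stand 13 mm farther back than shut.
Start: joints at [60.086, 21.807, 74.336, -0, 83.858, -12.336], TCP at [0.166, 0.524, 0.231] pointing down, gripper open.
Joint ranges: [-178.18, 178.18], [-50.72, 133.34], [12.68, 142.11], [-81.47, 261.47], [9.98, 163.14], [-165.26, 165.26]. Speed limits (degrees/s): [136.94, 136.94, 180, 180, 180, 180].

## Interface

Orientations are given as a 3x3 rotation matrix whose columns are the frame's x, y, z axes.
In Python, from rig import env, viewer, ticket gives the robot as it stands. The module is installed in compiled form; this text tells all that it offers.
- The arm moves only by the shell command python3 -m pendant 'ROWS' [FORCE]. ROWS is JSON, a list of rows, each a list of 3 entries, a list of its own where there are three numbers: the shift along the world's x, y, z in mm, then the turn about the world's z in rad, then the opening, from -1 (shut) to 1 (fully open). A call has 1 to 12 rows; each row shifts and turns the pose as measured when the row begins; what a row does not reach is not made up. A row lasts 1/8 s, in which the tool goes at most 62.5 mm and 10.7 degrees, less where a joint would pass 70% of its speed; a pose out of reach is approached as far as the arm can. A call with a gripper value outside its range is refused whole. The fingers move at their own pace and stop on an object; FORCE is the grip in N (left out, the last holds). Time passes only in rows, so rows that do not move let the fingers close. It gives the time, the measured TCP pose, the force and the opening at its end, in the units of the state.
- env.observe(): the state, without advancing time (a new reading comes with each control period).
- viewer.get_image(name): name is "scene" or "top" or "wrist"; returns (picture, depth): 480x640x3 uint8, red, green, blue; 480x640 float32, m along the optical axis (not along the pixel's ray), 0 where there is no reading.
- viewer.camera_params(name): a dict with "fx", "fy", "cx", "cy" (pixels), "D" ([k1, k2, p1, p2, k3] as OpenCV has them; the pictures are not rectified), "rvec" (rotation vector, rad) and "tvec" (3), from world to camera coordinates, as OpenCV has them; the wrist camera has in their place "T_tool_cam" (4x4, takes a point from camera to tool coordinates, whose origin is the TCP and whose axes are the flange's). Camera axes: x right, y down, z forward; pixel columns grow to the right and rows downward; lengths in m; the calibration is good to about 2 mm. A picture is of the moment at which its call begins: read the wrist's pose just before it. camera_params takes no time and is no camera call.
- ticket.close_job(): hands the job in, once; it reports no verdict.
The state is a dict: "time_s": time; "q": joint angles; "qvel": joint speeds; "joint_efforts": joint torques, N m; "position": TCP position; "tool_rot": TCP orientation; "ft_force": force on the tool from outside, world axes, zero at the start; "wrist_torque": the same for the moment, N m; "grip_width": finger opening in m.
Only numpy, scipy, OpenCV 4.12 (cv2) and the standard library are available. Lean on these libraries where they do the work, as an engineer would, in place of code of your own. Each camera call takes 0.05 s, during which the arm holds its last target. There are 200 camera calls.

## Task

Three L-shaped stove brackets stand in the lanes of the wooden kit board, and before the kit is packed they must all be of one hand: the orange-capped post at the board's blue end, the foot pointing away from it. Pick up each bracket that stands the mirrored way, turn it over end for end (a half turn about the vertical) and stand it upright again, flat on the floor of its own lane; leave any bracket that is already right standing where it is.

Things in the scene. Friction and masses are not known exactly. Their poses are not given: they have to be found in the camera images.
- bracket_a: flat aluminium L bracket on edge in a board lane: foot 110 mm long, 22 thick, 20 high; from one end rises a post, 26 mm along the foot by 22 across, top (10 mm orange cap) 90 mm above the underside; 0.2 kg. Origin: middle of the foot's underside. z up, y along the foot from toe to post (post axis at y = +42 mm). Front and back are alike: a half turn about z makes a mirrored one right
- bracket_b: flat aluminium L bracket on edge in a board lane: foot 110 mm long, 22 thick, 20 high; from one end rises a post, 26 mm along the foot by 22 across, top (10 mm orange cap) 90 mm above the underside; 0.2 kg. Origin: middle of the foot's underside. z up, y along the foot from toe to post (post axis at y = +42 mm). Front and back are alike: a half turn about z makes a mirrored one right
- bracket_c: flat aluminium L bracket on edge in a board lane: foot 110 mm long, 22 thick, 20 high; from one end rises a post, 26 mm along the foot by 22 across, top (10 mm orange cap) 90 mm above the underside; 0.2 kg. Origin: middle of the foot's underside. z up, y along the foot from toe to post (post axis at y = +42 mm). Front and back are alike: a half turn about z makes a mirrored one right
- blue_bar: blue bar, 242 x 20 x 16 mm, fixed across one end (either end) of the wooden kit board; a grey bar closes the other end, 160 mm away. Origin: middle of its underside, 8 mm above the table, level with the lane floors. z up, x along the bar. Three lanes run along its y, at x = -78, 0, +78 mm, 46 wide, from 10 to 150 mm on the side where the brackets are (its +y or its -y); ribs 10 mm high
Mind the look-alikes: they are no part of the job. Leave any yellow look-alike of the bracket_c alone. Leave any yellow look-alike of the bracket_b alone.

How it is judged:
By the outcome, as a careful person would: the job done as asked, in the order asked, and still so for the second after the job is handed in, with the robot touching nothing.
It also fails if it takes over 64 s, if anything falls off the work surface, if the arm or the gripper's body presses on something with over 40 N, if the wrist force passes 120 N, or if a joint passes its speed limit or range.

## Working session

There is one attempt and no reset: what is moved stays moved. The work goes in short steps, Python scripts to look and compute and a shell command to move; the robot and the scene stay as the last step left them, time stands still between calls to the robot, and variables do not carry over. Pictures are saved under pics/ and viewed, about 8 in all and at most 12, crops included, and the job is handed in when it is done.

```bash
mkdir -p pics; cat > h.py <<'E'
import numpy as np, cv2
from rig import env, viewer, ticket
def cam(name):
    p=viewer.camera_params(name); K=np.array([[p['fx'],0,p['cx']],[0,p['fy'],p['cy']],[0,0,1.]]); D=np.array(p['D'],float)
    if 'rvec' in p:
        R=cv2.Rodrigues(np.array(p['rvec'],float))[0]; t=np.array(p['tvec'],float).ravel()
    else:
        s=env.observe(); T=np.eye(4); T[:3,:3]=s['tool_rot']; T[:3,3]=s['position']
        M=np.linalg.inv(T@np.array(p['T_tool_cam'])); R=M[:3,:3]; t=M[:3,3]
    return K,D,R,t
def ray(c,uv):
    K,D,R,t=c; n=cv2.undistortPoints(np.array([[uv]],float),K,D)[0,0]
    return -R.T@t, R.T@np.array([n[0],n[1],1.])   # origin, direction (unit depth)
def atz(c,uv,z):
    o,d=ray(c,uv); return o+d*(z-o[2])/d[2]
def atd(c,uv,dep):
    o,d=ray(c,uv); return o+d*dep
def tri(c1,u1,c2,u2):
    o1,d1=ray(c1,u1);o2,d2=ray(c2,u2)
    s=np.linalg.lstsq(np.c_[d1,-d2],o2-o1,rcond=None)[0]
    a=o1+d1*s[0];b=o2+d2*s[1]; return (a+b)/2,np.linalg.norm(a-b)
def proj(c,P):
    K,D,R,t=c; return cv2.projectPoints(np.atleast_2d(P).astype(float),cv2.Rodrigues(R)[0],t,K,D)[0][:,0]
E
python3 - <<'E'
from h import *
import pickle
d={}
for n in ('scene','top','wrist'):
    c=cam(n);im,de=viewer.get_image(n);d[n]=(c,im,de)
    cv2.imwrite(f'pics/{n}0.png',im[:,:,::-1])
    print(n,c[0].diagonal(),-c[2].T@c[3],c[2][2])
pickle.dump(d,open('v0.pkl','wb'))
print(env.observe())
E
```

```text
scene [493.49623608 493.49623608   1.        ] [ 0.80669177 -0.30889915  0.50921673] [-0.33116556  0.6304144  -0.7020734 ]
top [553.11098225 553.11098225   1.        ] [0.42412086 0.12541133 0.7173824 ] [ 0.20105336  0.00768605 -0.97955014]
wrist [361.10402513 361.10402513   1.        ] [0.10298913 0.54358914 0.37347763] [ 0.2485632  -0.07940242 -0.96535568]
{'time_s': 0.15, 'q': array([ 6.00880722e+01,  2.18320214e+01,  7.43707299e+01,  2.39245480e-03,
        8.38560883e+01, -1.23346408e+01]), 'qvel': array([-0.00304955, -0.1768705 , -0.20986455, -0.01596292, -0.00269233,
       -0.03409585]), 'joint_efforts': array([ 2.31347665e-03, -4.48626351e+01, -2.31346321e+01, -1.69739337e-04,
        3.77611941e-03,  1.25818153e-05]), 'position': array([0.16597395, 0.52414761, 0.23087839]), 'tool_rot': array([[-9.53309030e-01,  3.01996015e-01, -5.48090170e-04],
       [ 3.01996400e-01,  9.53308669e-01, -8.69444502e-04],
       [ 2.59930336e-04, -9.94370553e-04, -9.99999472e-01]]), 'ft_force': array([-0.8692777 ,  0.17523746,  0.03178604]), 'wrist_torque': array([-0.00541419, -0.04166716,  0.04038391]), 'grip_width': 0.08534173521298113}
```

View pics/top0.png

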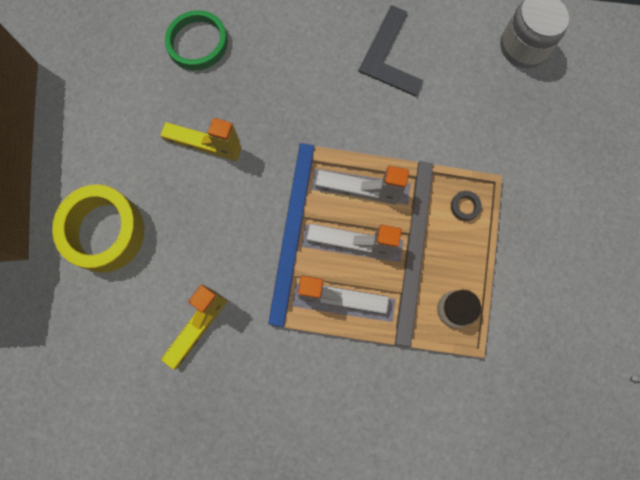

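View pics/scene0.png

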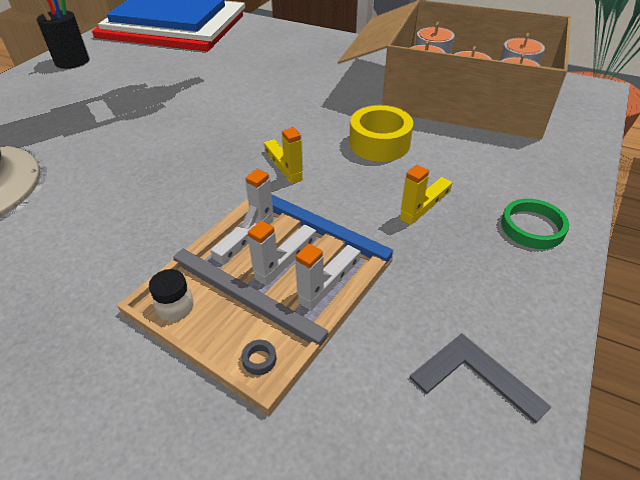

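The top view shows silver brackets with caps at (397,178) and (388,237), which stand at the grey bar and so are mirrored. The one at (311,287) stands at the blue bar and is right. The look-alikes are yellow, at (221,135) and (205,300); the blue bar is at (292,235). Next I'll take close crops of both views.

```bash
python3 - <<'E'
from h import *
import pickle
d=pickle.load(open('v0.pkl','rb'))
a=d['top'][1][130:355,260:450,::-1]; b=d['scene'][1][160:350,170:400,::-1]
cv2.imwrite('pics/ct.png',cv2.resize(a,None,fx=2.6,fy=2.6,interpolation=cv2.INTER_CUBIC))
cv2.imwrite('pics/cs.png',cv2.resize(b,None,fx=3,fy=3,interpolation=cv2.INTER_CUBIC))
cs={}
for n in('top','scene'):
    im=d[n][1]; h=cv2.cvtColor(im,cv2.COLOR_RGB2HSV)
    m=cv2.inRange(h,(5,180,90),(14,255,255)); k,_,st,ce=cv2.connectedComponentsWithStats(m)
    for i in range(1,k):
        if st[i,4]>40: print(n,ce[i].round(1),st[i], atd(d[n][0],ce[i],d[n][2][int(ce[i][1]),int(ce[i][0])]).round(4))
    m=cv2.inRange(h,(105,150,50),(125,255,255)); k,_,st,ce=cv2.connectedComponentsWithStats(m)
    for i in range(1,k):
        if st[i,4]>400: print(n,'blue',ce[i].round(1),st[i],atd(d[n][0],ce[i],d[n][2][int(ce[i][1]),int(ce[i][0])]).round(4))
E
```

```text
top [219.7 128.5] [209 119  22  20 310] [0.6767 0.2504 0.0892]
top [396.4 175.9] [385 166  23  21 357] [0.6172 0.0377 0.0983]
top [388.8 235.2] [378 225  23  21 379] [0.5464 0.0472 0.0981]
top [310.2 286.2] [299 276  24  21 389] [0.4865 0.1358 0.0974]
top [202.3 298.4] [190 286  25  26 369] [0.4705 0.2587 0.09  ]
top blue [290.7 235.9] [ 270  145   43  181 2315] [0.5575 0.1633 0.0253]
scene [291.2 134.5] [283 128  17  15 180] [0.4744 0.2545 0.0887]
scene [417.  173.4] [407 165  22  18 242] [0.6794 0.2443 0.0891]
scene [256.7 177.5] [246 169  22  18 259] [0.4894 0.1307 0.0968]
scene [260.6 231.3] [248 221  26  22 347] [0.5484 0.0439 0.0952]
scene [308.7 255.2] [296 244  26  24 384] [0.6193 0.0337 0.0959]
scene blue [166.5  12.7] [ 107    0  118   31 2713] [-0.0888  0.642   0.0517]
scene blue [332.1 229.3] [ 272  195  120   67 1745] [0.5931 0.1536 0.0232]
```

View pics/ct.png

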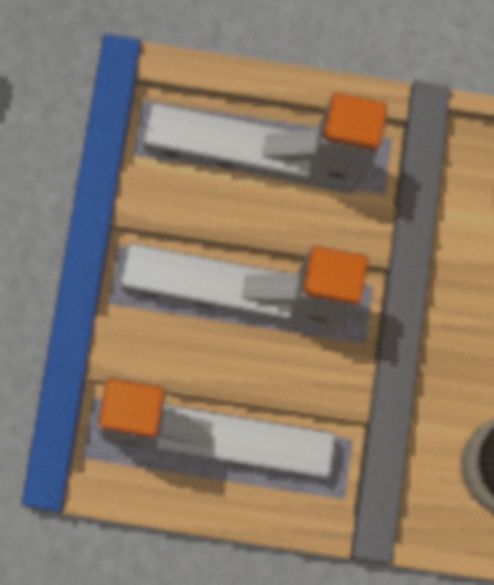

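View pics/cs.png

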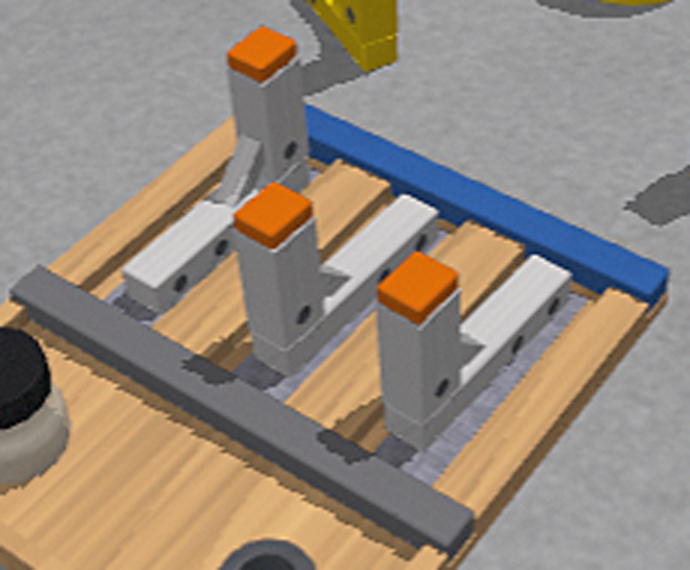

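The crops confirm it. The upper two silver brackets have their posts by the grey bar, at crop px (355,120) and (337,273), and need turning. The lower one, cap at (132,407), already has its post at the blue bar. Now the poses.

```bash
python3 - <<'E'
from h import *
import pickle
d=pickle.load(open('v0.pkl','rb')); T=d['top'][0];S=d['scene'][0]
def ct(x,y): return (x/2.6+260-.3,y/2.6+130-.3)
def cs(x,y): return (x/3+170-.3,y/3+160-.3)
def corners(n,L,z): return np.array([atz(d[n][0],p,z) for p in L])
print('caps centre of top face: tri')
# cap top-face corners (crop px)
t={'1':[(331,94),(386,100),(381,147),(327,139)],'2':[(310,247),(367,253),(363,301),(305,292)],'3':[(105,379),(163,384),(159,434),(101,428)]}
s={'1':[(379,288),(417,253),(458,270),(420,308)],'2':[(235,212),(273,184),(311,202),(274,236)],'3':[(228,53),(264,28),(296,44),(261,70)]}
C={}
for k in t:
    a=np.mean([ct(*p) for p in t[k]],0);b=np.mean([cs(*p) for p in s[k]],0)
    P,e=tri(T,a,S,b); C[k]=P; print(k,P.round(4),round(e,4),'top@.098',atz(T,a,.098).round(4),'sc@.098',atz(S,b,.098).round(4))
bl=corners('top',[ct(104,36),ct(141,40),ct(60,510),ct(24,503)],.024);print('bar',bl.round(4))
ax=(bl[2]+bl[3]-bl[0]-bl[1])[:2]; print('bar len',np.linalg.norm(ax)/2,'ang',np.degrees(np.arctan2(-ax[1],-ax[0])), 'ctr',bl.mean(0))
for k,e in {'1':(148,125),'2':(124,268),'3':(332,455)}.items():
    q=atz(T,ct(*e),.028); v=(q-C[k])[:2]; print(k,'toe',q.round(4),'len(97)',np.linalg.norm(v),'ang',np.degrees(np.arctan2(v[1],v[0])))
# blue bar ends in scene, tri with top
for a,b in (((141,40),(667,268)),):
    print('bar corner tri',tri(T,ct(*a),S,cs(*b)))
E
```

```text
caps centre of top face: tri
1 [0.6181 0.037  0.0959] 0.0002 top@.098 [0.6174 0.0373 0.098 ] sc@.098 [0.6192 0.0353 0.098 ]
2 [0.5472 0.0466 0.0959] 0.0003 top@.098 [0.5469 0.047  0.098 ] sc@.098 [0.5484 0.0447 0.098 ]
3 [0.487  0.1355 0.0953] 0.0 top@.098 [0.4867 0.1355 0.098 ] sc@.098 [0.4891 0.1326 0.098 ]
bar [[0.6828 0.1551 0.024 ]
 [0.6809 0.1362 0.024 ]
 [0.4438 0.1701 0.024 ]
 [0.4467 0.1874 0.024 ]]
bar len 0.23889875178179878 ang -7.962243558321816 ctr [0.56353583 0.16218321 0.024     ]
1 toe [0.6345 0.1317 0.028 ] len(97) 0.096043173988143 ang 80.19928365905542
2 toe [0.5614 0.142  0.028 ] len(97) 0.09645673620712399 ang 81.50109073896974
3 toe [0.4721 0.0405 0.028 ] len(97) 0.09618538090246423 ang -98.92631112535351
bar corner tri (array([0.68207654, 0.13899684, 0.03456864]), np.float64(0.01121810496507405))
```

```bash
python3 -m pendant '[[[40,-44,0],0.084,1],[[40,-44,0],0.084,1],[[40,-44,0],0,1],[[40,-44,0],0,1],[[40,-44,0],0,1],[[40,-44,0],0,1],[[40,-44,0],0,1],[[40,-44,0],0,1],[[40,-44,0],0,1],[[40,-44,0],0,1],[[40,-44,0],0,1],[[0,0,0],0,1]]' 40
```

```text
time_s: 1.65
position: [0.6159, 0.0216, 0.2274]
tool_rot: [[-0.991, 0.13, -0.004], [0.13, 0.991, -0.001], [0.004, -0.001, -1.0]]
ft_force: [-0.4, 1.0, -0.4]
grip_width: 0.0851
```

```bash
python3 - <<'E'
from h import *
import pickle
c=cam('wrist');im,de=viewer.get_image('wrist');pickle.dump((c,im,de),open('w1.pkl','wb'))
cv2.imwrite('pics/w1.png',im[:,:,::-1])
h=cv2.cvtColor(im,cv2.COLOR_RGB2HSV)
m=cv2.inRange(h,(5,180,90),(14,255,255)); k,_,st,ce=cv2.connectedComponentsWithStats(m)
for i in range(1,k):
    if st[i,4]>40: print(ce[i].round(1),st[i], atz(c,ce[i],.098).round(4),atd(c,ce[i],de[int(ce[i][1]),int(ce[i][0])]).round(4))
print(proj(c,[[.618,.0368,.098],[.6354,.1137,.098],[.6345,.1317,.028]]))
E
```

```text
[464.6  21.9] [ 443    3   44   39 1510] [0.4872 0.1339 0.098 ] [0.4871 0.1341 0.0975]
[339.5 131.1] [326 117  37  32 574] [0.5452 0.0432 0.098 ] [0.5453 0.0431 0.0991]
[338.1 228.7] [326 215  34  29 560] [0.617  0.0336 0.098 ] [0.6166 0.0335 0.0997]
[609.9 263.8] [588 249  44  30 740] [0.6728 0.2415 0.098 ] [0.6767 0.2483 0.0893]
[[342.39499663 229.43396221]
 [443.13934335 238.49259166]
 [438.34680955 216.46585132]]
```

View pics/w1.png

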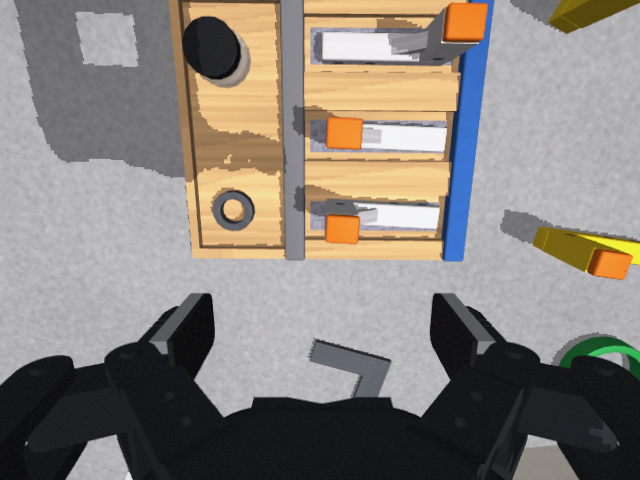

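The wrist view shows bracket 1's cap at (343,229), where the estimate (0.618, 0.037) projects, and the foot runs right to the blue bar. Now the grasp.

```bash
python3 -m pendant '[[[2,15,0],0,1],[[0,0,0],0,1],[[0,0,-45],0,1],[[0,0,-20],0,1],[[0,0,0],0,1]]' 40
```

```text
time_s: 2.33
position: [0.6144, 0.0455, 0.1633]
tool_rot: [[-0.993, 0.121, -0.002], [0.121, 0.993, -0.0], [0.002, -0.001, -1.0]]
ft_force: [-0.1, -0.2, -0.3]
grip_width: 0.0853
```

```bash
python3 -m pendant '[[[3,-8,0],0,1],[[0,0,0],0,1],[[0,0,0],0,1],[[0,0,-45],0,1],[[0,0,-10],0,1],[[0,0,0],0,1],[[0,0,0],0,1]]' 40
```

```text
time_s: 3.2
position: [0.6202, 0.0373, 0.1144]
tool_rot: [[-0.993, 0.12, 0.009], [0.12, 0.993, -0.002], [-0.009, -0.001, -1.0]]
ft_force: [-0.3, 1.1, -0.3]
grip_width: 0.0857
```

```bash
python3 -m pendant '[[[-2,0,-30],0,1],[[0,0,-24],0,1],[[0,0,0],0,1],[[0,0,0],0,1]]' 40
```

```text
time_s: 3.7
position: [0.6212, 0.037, 0.0654]
tool_rot: [[-0.993, 0.12, 0.02], [0.12, 0.993, -0.003], [-0.02, -0.001, -1.0]]
ft_force: [0.7, -0.4, 0.3]
grip_width: 0.0857
```

```bash
python3 -m pendant '[[[-4,0,-6],0,1],[[0,0,0],0,1],[[0,0,0],0,1]]' 40; python3 -c "
from h import *
s=env.observe();print(s['q'],s['qvel'],s['position'],s['tool_rot'][2])"
```

```text
time_s: 4.08
position: [0.6179, 0.0369, 0.0614]
tool_rot: [[-0.993, 0.12, 0.023], [0.12, 0.993, -0.004], [-0.024, -0.001, -1.0]]
ft_force: [0.1, -0.6, -0.2]
grip_width: 0.0853
[-7.51186729e+00  3.72303304e+01  7.72162179e+01 -3.69034446e-02
  6.42049068e+01 -9.06235073e+01] [-0.0672937  -0.11689659  0.30512739  0.05565443  0.00791918 -0.07428138] [0.61786646 0.03689266 0.06137328] [-2.35265192e-02 -8.42409166e-04 -9.99722858e-01]
```

```bash
python3 -m pendant '[[[0,0,0],0,-1],[[0,0,0],0,-1],[[0,0,0],0,-1],[[0,0,0],0,-1],[[0,0,0],0,-1],[[0,0,0],0,-1]]' 40
```

```text
time_s: 4.82
position: [0.6182, 0.0369, 0.0619]
tool_rot: [[-0.993, 0.12, 0.024], [0.12, 0.993, -0.004], [-0.024, -0.001, -1.0]]
ft_force: [0.2, -0.8, 0.8]
grip_width: 0.0263
```

```bash
python3 -m pendant '[[[0,0,30],0,-1],[[0,0,45],0,-1],[[0,0,45],0,-1],[[0,0,10],0,-1],[[0,0,0],0,-1],[[0,0,0],0,-1]]' 40
```

```text
time_s: 5.58
position: [0.6152, 0.037, 0.1895]
tool_rot: [[-0.993, 0.12, 0.013], [0.12, 0.993, -0.003], [-0.013, -0.001, -1.0]]
ft_force: [0.1, 0.4, -1.3]
grip_width: 0.0262
```

```bash
python3 -m pendant '[[[0,0,0],-0.18,-1],[[0,0,0],-0.18,-1],[[0,0,0],-0.18,-1],[[0,0,0],-0.18,-1],[[0,0,0],-0.18,-1],[[0,0,0],-0.18,-1],[[2,7,0],-0.18,-1],[[2,7,0],-0.18,-1],[[2,7,0],-0.18,-1],[[2,7,0],-0.18,-1],[[2,7,0],-0.18,-1],[[2,7,0],-0.18,-1]]' 40
```

```text
time_s: 7.08
position: [0.6206, 0.0803, 0.1659]
tool_rot: [[0.705, 0.709, -0.024], [0.71, -0.704, 0.021], [-0.002, -0.032, -0.999]]
ft_force: [0.2, -0.0, -0.7]
grip_width: 0.0259
```

```bash
python3 -m pendant '[[[2,7,0],-0.18,-1],[[2,7,0],-0.18,-1],[[2,7,0],-0.15,-1],[[2,7,0],-0.1,-1],[[0,0,0],0,-1],[[0,0,0],0,-1],[[0,0,0],0,-1]]' 40
```

```text
time_s: 7.95
position: [0.6254, 0.1091, 0.1546]
tool_rot: [[0.987, 0.159, -0.025], [0.16, -0.986, 0.035], [-0.019, -0.038, -0.999]]
ft_force: [-0.1, -0.5, -0.8]
grip_width: 0.026
```

```bash
python3 -m pendant '[[[5,2,0],-0.14,-1],[[5,0,0],-0.14,-1],[[0,0,0],0,-1],[[0,0,0],0,-1]]' 40; python3 - <<'E'
from h import *
for n in ('scene','top'):
    im,de=viewer.get_image(n); cv2.imwrite(f'pics/{n}2.png',cv2.resize(im[80:360,150:450,::-1],None,fx=2,fy=2))
a=[cv2.imread(f'pics/{n}2.png') for n in('scene','top')]
cv2.imwrite('pics/c2.png',cv2.resize(np.hstack(a),(800,373)))
E
```

```text
time_s: 8.45
position: [0.6353, 0.1104, 0.1543]
tool_rot: [[0.992, -0.121, -0.015], [-0.121, -0.992, 0.04], [-0.02, -0.038, -0.999]]
ft_force: [1.2, -0.5, -1.1]
grip_width: 0.0261
```

View pics/c2.png

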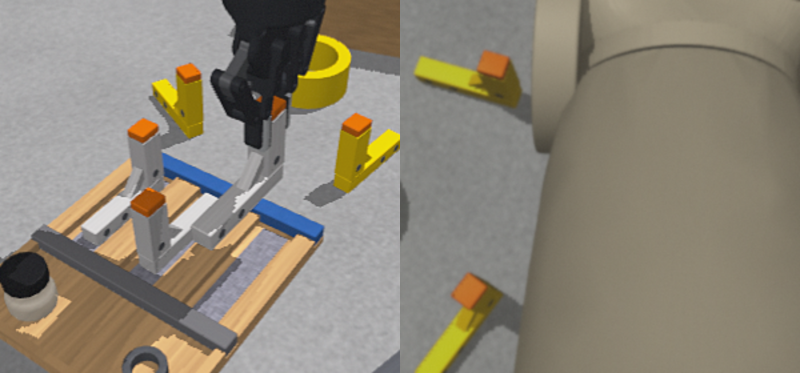

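The bracket hangs over its own lane, post at the blue bar (scene crop (270,130)) and foot pointing to the grey bar. Lowering it.

```bash
python3 -m pendant '[[[0,0,-35],0,-1],[[0,0,-30],0,-1],[[0,0,0],0,-1],[[0,0,0],0,-1]]' 40
```

```text
time_s: 9.05
position: [0.636, 0.1104, 0.0901]
tool_rot: [[0.993, -0.117, -0.011], [-0.117, -0.992, 0.04], [-0.016, -0.038, -0.999]]
ft_force: [0.4, 0.4, -2.1]
grip_width: 0.0261
```

```bash
python3 -m pendant '[[[0,0,-18],0,-1],[[0,0,-4],0,-1],[[0,0,0],0,-1],[[0,0,0],0,-1]]' 40
```

```text
time_s: 9.55
position: [0.6369, 0.1104, 0.0688]
tool_rot: [[0.993, -0.117, -0.008], [-0.116, -0.992, 0.04], [-0.012, -0.039, -0.999]]
ft_force: [0.2, -0.3, -1.7]
grip_width: 0.0262
```

```bash
python3 -m pendant '[[[-1,0,-4],0,-1],[[0,0,-2],0,-1],[[0,0,0],0,-1]]' 40
```

```text
time_s: 9.93
position: [0.6357, 0.1109, 0.0646]
tool_rot: [[0.993, -0.117, -0.007], [-0.116, -0.992, 0.04], [-0.011, -0.039, -0.999]]
ft_force: [-1.9, -0.3, 1.2]
grip_width: 0.026
```

```bash
python3 -m pendant '[[[0,0,-2],0,-1],[[0,0,0],0,-1],[[0,0,0],0,-0.2],[[0,0,0],0,0.2],[[0,0,0],0,0.4],[[0,0,0],0,0.4],[[0,0,0],0,0.4]]' 40
```

```text
time_s: 10.8
position: [0.6366, 0.1111, 0.0639]
tool_rot: [[0.993, -0.116, -0.003], [-0.116, -0.992, 0.04], [-0.008, -0.04, -0.999]]
ft_force: [-0.0, 0.7, -0.3]
grip_width: 0.0596
```

```bash
python3 -m pendant '[[[0,0,20],0,0.4],[[0,0,45],0,1],[[0,0,45],0,1],[[-20,-15,0],0,1],[[-40,-25,0],0,1],[[-25,-20,0],0,1],[[0,0,0],0,1],[[0,0,0],0,1]]' 40
```

```text
time_s: 11.8
position: [0.5493, 0.05, 0.1772]
tool_rot: [[0.993, -0.116, -0.002], [-0.116, -0.992, 0.04], [-0.007, -0.039, -0.999]]
ft_force: [0.3, -0.1, -0.9]
grip_width: 0.0854
```

```bash
python3 -m pendant '[[[-2,-3,0],0,1],[[0,0,-40],0,1],[[0,0,-20],0,1],[[0,0,0],0,1],[[0,0,0],0,1]]' 40; python3 - <<'E'
from h import *
c=cam('wrist');im,de=viewer.get_image('wrist')
S=cam('scene');si,_=viewer.get_image('scene')
a=cv2.resize(im[:,:,::-1],(400,300)); b=cv2.resize(si[120:360,120:440,::-1],(400,300))
cv2.imwrite('pics/c3.png',np.hstack([a,b])); cv2.imwrite('pics/w3.png',im[:,:,::-1])
print(proj(c,[[.5472,.0466,.098]]),proj(c,[[.487,.1355,.098]]))
E
```

```text
time_s: 12.42
position: [0.5499, 0.0482, 0.116]
tool_rot: [[0.994, -0.113, 0.0], [-0.113, -0.993, 0.04], [-0.004, -0.04, -0.999]]
ft_force: [0.3, 0.2, -0.2]
grip_width: 0.0855
[[326.04564289 288.7251595 ]] [[173.48093973 407.50088836]]
```

View pics/c3.png

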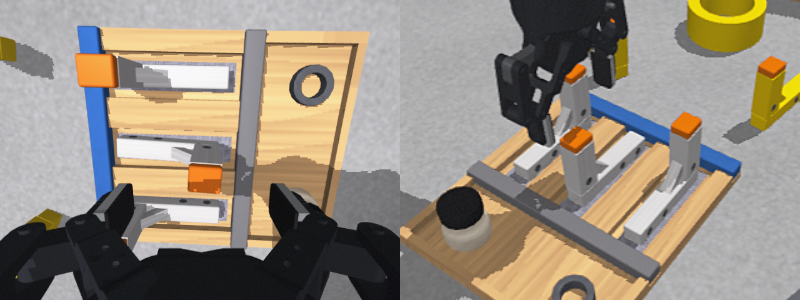

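Bracket 1 now stands right at the blue bar, foot flat in its lane. Bracket 2's cap is at wrist (328,288), against a prediction of (326,289), so I'm going down.

```bash
python3 -m pendant '[[[-3,-1,-30],0,1],[[0,0,-22],0,1],[[0,0,0],0,1],[[-1,0,-3],0,1],[[0,0,0],0,1],[[0,0,0],0,-1],[[0,0,0],0,-1],[[0,0,0],0,-1],[[0,0,0],0,-1],[[0,0,0],0,-1],[[0,0,0],0,-1]]' 40
```

```text
time_s: 13.9
position: [0.5492, 0.0465, 0.0662]
tool_rot: [[0.994, -0.112, 0.013], [-0.113, -0.993, 0.037], [0.009, -0.039, -0.999]]
ft_force: [-0.4, -1.6, 1.8]
grip_width: 0.0258
```

```bash
python3 -m pendant '[[[0,0,30],0,-1],[[0,0,45],0,-1],[[0,0,45],0,-1],[[0,0,20],0,-1],[[0,0,0],0,-1],[[0,0,0],0,-1]]' 40
```

```text
time_s: 14.65
position: [0.546, 0.0476, 0.2058]
tool_rot: [[0.994, -0.113, 0.002], [-0.113, -0.993, 0.04], [-0.002, -0.04, -0.999]]
ft_force: [0.4, 0.2, -3.0]
grip_width: 0.0258
```

```bash
python3 -m pendant '[[[0,0,0],0.18,-1],[[0,0,1],0.18,-1],[[0,0,1],0.18,-1],[[0,0,1],0.18,-1],[[0,0,1],0.18,-1],[[0,0,1],0.18,-1],[[0,0,1],0.18,-1],[[0,7,1],0.18,-1],[[0,7,1],0.18,-1],[[0,7,1],0.18,-1],[[0,7,1],0.18,-1],[[0,7,1],0.18,-1]]' 40
```

```text
time_s: 16.15
position: [0.5402, 0.0841, 0.1969]
tool_rot: [[-0.52, 0.853, -0.053], [0.854, 0.518, -0.045], [-0.011, -0.068, -0.998]]
ft_force: [0.5, -0.5, -1.4]
grip_width: 0.0255
```

```bash
python3 -m pendant '[[[3,6,0],0.15,-1],[[3,6,0],0.15,-1],[[3,6,0],0.15,-1],[[3,6,0],0.15,-1],[[3,6,0],0.15,-1],[[0,4,0],0.1,-1],[[0,0,0],0,-1],[[0,0,0],0,-1]]' 40
```

```text
time_s: 17.15
position: [0.5517, 0.1203, 0.1842]
tool_rot: [[-0.989, 0.144, -0.021], [0.145, 0.987, -0.073], [0.01, -0.075, -0.997]]
ft_force: [0.7, -0.6, -2.0]
grip_width: 0.0255
```

```bash
python3 -m pendant '[[[6,4,0],0.02,-1],[[0,0,-40],0,-1],[[0,0,-40],0,-1],[[0,0,-15],0,-1],[[0,0,0],0,-1],[[0,0,0],0,-1]]' 40;  python3 - <<'E'
from h import *
si,_=viewer.get_image('scene'); b=cv2.resize(si[120:330,180:420,::-1],None,fx=3,fy=2.8)
cv2.imwrite('pics/c4.png',cv2.resize(si[120:330,180:420,::-1],None,fx=2.8,fy=2.8))
E
```

```text
time_s: 17.9
position: [0.5604, 0.1246, 0.087]
tool_rot: [[-0.992, 0.126, -0.016], [0.127, 0.989, -0.073], [0.007, -0.074, -0.997]]
ft_force: [1.0, -0.3, -2.3]
grip_width: 0.0259
```

View pics/c4.png

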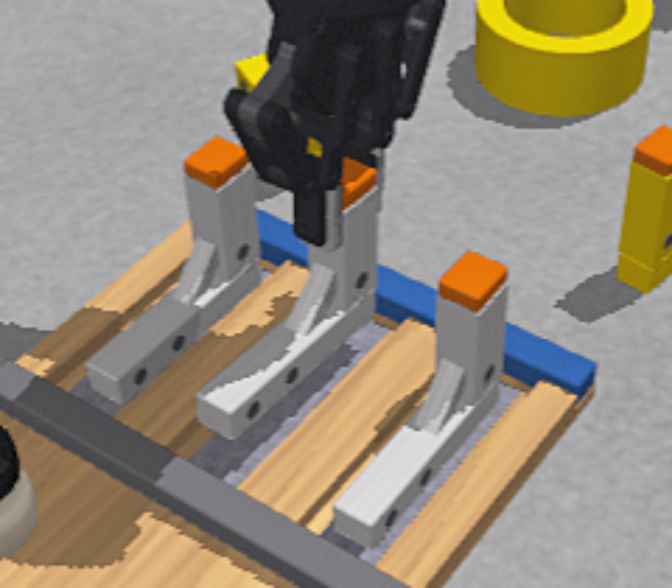

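The scene crop shows bracket 2 hanging just above its own lane, toe slightly raised at (220,410) and post clear of the blue bar. Setting it down.

```bash
python3 -m pendant '[[[-2,0,-15],0,-1],[[0,0,-3],0,-1],[[0,0,0],0,-1],[[0,0,0],0,-1]]' 40
```

```text
time_s: 18.45
position: [0.5588, 0.1247, 0.0691]
tool_rot: [[-0.992, 0.126, -0.014], [0.127, 0.989, -0.073], [0.004, -0.074, -0.997]]
ft_force: [0.0, 1.1, -2.3]
grip_width: 0.0261
```

```bash
python3 -m pendant '[[[0,0,-3],0,-1],[[0,0,-1],0,-1],[[0,0,0],0,-1]]' 40
```

```text
time_s: 18.82
position: [0.5596, 0.1247, 0.0668]
tool_rot: [[-0.992, 0.127, -0.011], [0.127, 0.989, -0.073], [0.001, -0.073, -0.997]]
ft_force: [-0.3, 0.7, -2.8]
grip_width: 0.0258
```

```bash
python3 -m pendant '[[[0,0,-2],0,-1],[[0,0,-1],0,-1],[[0,0,0],0,-1]]' 40
```

```text
time_s: 19.2
position: [0.5605, 0.1249, 0.0668]
tool_rot: [[-0.992, 0.127, -0.006], [0.127, 0.989, -0.073], [-0.003, -0.073, -0.997]]
ft_force: [-0.5, -0.6, -1.7]
grip_width: 0.0259
```

```bash
python3 -m pendant '[[[-1,0,-3],0,-1],[[0,0,-1],0,-1]]' 40
```

```text
time_s: 19.45
position: [0.561, 0.1256, 0.0664]
tool_rot: [[-0.992, 0.127, -0.0], [0.127, 0.989, -0.071], [-0.009, -0.071, -0.997]]
ft_force: [-4.4, -0.5, 6.9]
grip_width: 0.0257
```

Contact (+9 N). Release.

```bash
python3 -m pendant '[[[0,0,1],0,-1],[[0,0,0],0,-0.2],[[0,0,0],0,0.2],[[0,0,0],0,0.4],[[0,0,0],0,0.4],[[0,0,0],0,0.4],[[0,0,20],0,0.4],[[0,0,45],0,0.4],[[0,0,45],0,0.4],[[0,0,30],0,0.4],[[0,0,0],0,0.4]]' 40
```

```text
time_s: 20.82
position: [0.5603, 0.1253, 0.2103]
tool_rot: [[-0.992, 0.127, -0.002], [0.127, 0.989, -0.072], [-0.008, -0.071, -0.997]]
ft_force: [0.4, -0.3, -0.6]
grip_width: 0.0598
```

```bash
python3 -m pendant '[[[-30,45,0],0,0.4],[[-30,45,0],0,0.4],[[-30,45,0],0,0.4],[[-30,45,0],0,0.4],[[-30,45,0],0,0.4],[[-30,45,0],0,0.4],[[-30,45,0],0,0.4],[[0,0,0],0,0.4],[[0,0,0],0,0.4]]' 40;  python3 - <<'E'
from h import *
import pickle
d=[]
for n,(r,q) in {'top':(slice(120,360),slice(250,450)),'scene':(slice(150,350),slice(170,400))}.items():
    c=cam(n);im,de=viewer.get_image(n); d.append(cv2.resize(im[r,q,::-1],(400,480)))
    h=cv2.cvtColor(im,cv2.COLOR_RGB2HSV); m=cv2.inRange(h,(5,180,90),(14,255,255)); k,_,st,ce=cv2.connectedComponentsWithStats(m)
    for i in range(1,k):
        if st[i,4]>40: print(n,ce[i].round(1),atd(c,ce[i],de[int(ce[i][1]),int(ce[i][0])]).round(4))
    if n=='top':
        for x,y in ((345,190),(370,194),(385,196),(335,248),(360,252),(375,254),(350,300),(380,304)):
            print((x,y),atd(c,(x,y),de[y,x]).round(4),im[y,x])
cv2.imwrite('pics/c5.png',np.hstack(d))
E
```

```text
time_s: 21.95
position: [0.3399, 0.4466, 0.1991]
tool_rot: [[-0.992, 0.129, -0.015], [0.129, 0.988, -0.08], [0.005, -0.081, -0.997]]
ft_force: [0.6, -0.0, 0.1]
grip_width: 0.0603
top [219.9 128.5] [0.6769 0.2502 0.0887]
top [332.4 161.3] [0.6336 0.1129 0.0982]
top [323.4 220.6] [0.5621 0.1223 0.0976]
top [310.2 286.2] [0.4867 0.1358 0.0953]
top [202.2 298.6] [0.4704 0.2589 0.0891]
(345, 190) [0.6222 0.0941 0.0157] [78 76 71]
(370, 194) [0.6173 0.0612 0.016 ] [58 53 49]
(385, 196) [0.6146 0.0417 0.0175] [78 75 73]
(335, 248) [0.5461 0.1061 0.0066] [79 78 79]
(360, 252) [0.5409 0.0737 0.0097] [109 106 111]
(375, 254) [0.5385 0.0543 0.0108] [111 109 114]
(350, 300) [0.4773 0.0871 0.0269] [186 184 180]
(380, 304) [0.473  0.0495 0.0257] [183 182 178]
scene [291.2 134.5] [0.4744 0.2546 0.0886]
scene [417.  173.4] [0.6795 0.2443 0.089 ]
scene [256.7 177.5] [0.4891 0.1313 0.0963]
scene [301.1 199.1] [0.5658 0.1158 0.0981]
scene [348.4 220. ] [0.6361 0.1077 0.0966]
```

View pics/c5.png

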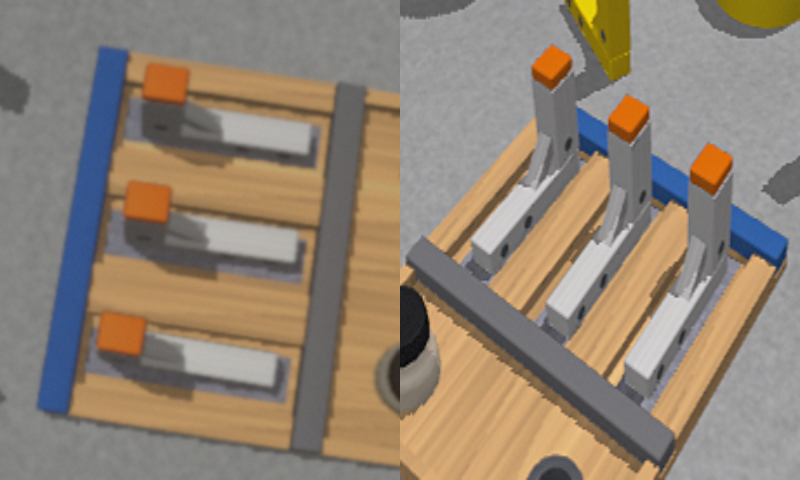

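All three caps are now at the blue bar: crop (166,83), (147,202) and (121,333). One check that the feet are flat, then I hand in.

```bash
python3 - <<'E'
from h import *
c=cam('top');im,de=viewer.get_image('top')
for n,L in {'1':((368,184),(378,186),(398,189)),'2':((360,239),(372,241),(392,244)),'3(ref)':((352,299),(362,301),(382,304))}.items():
    print(n,[np.median([atd(c,(x+i,y+j),de[y+j,x+i])[2] for i in(-2,-1,0,1,2) for j in (-2,-1,0,1,2)]).round(4) for x,y in L])
ob=env.observe();print(ob['time_s'],ob['qvel'].round(2))
E
```

```text
1 [np.float64(0.028), np.float64(0.0277), np.float64(0.0277)]
2 [np.float64(0.0281), np.float64(0.0274), np.float64(0.0272)]
3(ref) [np.float64(0.027), np.float64(0.0277), np.float64(0.0275)]
22.1 [-0.27 -0.3  -0.37  0.04  0.12  0.02]
```

```bash
python3 -c "
from rig import ticket;print(ticket.close_job())"
```

```text
the job is handed in; nothing more can be done
None
```

I turned the two mirrored brackets, the ones in the far and middle lanes, end for end and stood each one back up in its own lane. The near-lane bracket was already right, so I left it, and I did not touch the yellow look-alikes. The job was handed in at about 22 s with the arm clear of everything.

**Last checks:** All three orange caps are at the blue end, 95–98 mm above the table. The foot tops read 27–28 mm along their length in all three lanes, which matches feet lying flat on the lane floor.

**What did not agree:**
- The two cameras' readings of the same cap differ by up to 7 mm.
- The tool tilted 2–4° during the half turns, so each bracket landed on one end first and settled flat on release.
- The middle bracket sits about 4 mm off its lane's centre line, clear of the ribs.

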